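# Index the banding wheel with its locking pin

## Robot

A 6-joint arm with a two-finger parallel gripper is mounted at the origin on the work surface; the furniture and walls round the work are solid. World frame = base frame: x ahead of the robot, y to its left, z up, the work surface at z = 0. Lengths are in mm, angles in rad, forces in N, time in s.
With the tool pointing down it reaches from about 300 to 850 mm from the base axis. Payload 4.2 kg.
Tool frame: the origin (TCP) lies between the finger pads; the fingertips stand tcp_to_tips ahead of it and the grasp point (between the pads) is the TCP (tcp_to_tips is the distance from the TCP to the fingertips, in mm); z points along the fingers, y is the direction in which the jaws open and shut (so a half turn about z gives the same grasp; the last joint's range is limited). The gripper opens to 91 mm and grips with 3 to 60 N. Pads are 32 mm wide; open, the fingers measure 118 mm over their backs; the gripper's body (76 mm by 178 mm) begins 60 mm behind the grasp point.
Start: joints at [1.142, 0.32, 1.565, -0, 1.257, -0.02], TCP at [228.571, 527.633, 232.976] pointing down, gripper open.
Joint ranges: [-3.11, 3.11], [-0.84, 2.01], [0.21, 2.61], [-1.34, 4.49], [0.05, 2.63], [-2.56, 2.56]. Speed limits (rad/s): [2.57, 2.57, 3.14, 3.14, 3.14, 3.14].

## Interface

Orientations are given as a unit quaternion [x, y, z, w].
In Python, from rig import read_state, capture, camera_params, close_job, tcp_to_tips gives the robot as it stands. The module is installed in compiled form; this text tells all that it offers.
- The arm moves only by the tool arm_command, never from a script. Its argument "rows" is a list of rows, each a list of 5 numbers: the closure, from -1 (fully open) to 1 (shut), so that 0 is half open, then the shift along the tool's x, y, z in mm, then the turn about the tool's z in rad. A call has 1 to 12 rows; each row is the pose to reach, as a shift and turn from the pose commanded when the call began, along the tool's axes at that moment; what a row does not reach only later rows make up. A row lasts 1/8 s, in which the tool goes at most 62.5 mm and 10.7 degrees, less where a joint would pass 70% of its speed; a pose out of reach is approached as far as the arm can. A call with a gripper value outside its range is refused whole. The fingers move at their own pace and stop on an object; the grip force is fixed at half the most. Time passes only in rows, so rows that repeat a pose let the fingers close. It gives the time, the measured TCP pose, the force and the opening at its end, in the units of the state.
- read_state(): the state, without advancing time (a new reading comes with each control period).
- capture(name): name is "scene" or "top" or "wrist"; returns (picture, depth): 480x640x3 uint8, red, green, blue; 480x640 float32, mm along the optical axis (not along the pixel's ray), 0 where there is no reading.
- camera_params(name): a dict with "camera_matrix" (3x3 intrinsics, pixels), "T" (4x4, takes a point from camera to world coordinates); the wrist camera has in their place "hand_eye" (4x4, takes a point from camera to tool coordinates, whose origin is the TCP and whose axes are the flange's). Camera axes: x right, y down, z forward; pixel columns grow to the right and rows downward; lengths in mm; the calibration is good to about 2 mm. A picture is of the moment at which its call begins: read the wrist's pose just before it. camera_params takes no time and is no camera call.
- close_job(): hands the job in, once; it reports no verdict.
The state is a dict: "clock": time; "joint_positions": joint angles; "joint_vel": joint speeds; "tau": joint torques, N m; "position": TCP position; "eef_rot": TCP orientation; "force": force on the tool from outside, world axes, zero at the start; "wrist_torque": the same for the moment, N m; "finger_gap": finger opening in mm.
Only numpy, scipy, OpenCV 4.12 (cv2) and the standard library are available. Lean on these libraries where they do the work, as an engineer would, in place of code of your own. Each camera call takes 0.05 s, during which the arm holds its last target.

## Task

Lock the banding wheel at its index mark. First take the red-headed pin out of its wooden rest block and stand it upright in the guide hole over the wheel's rim, so that it is let go and rests on the turning rim; then push the wheel gently clockwise (seen from above) by its orange peg until the pin drops fully home into the notch in the rim and stops the wheel. Stop pushing as soon as you feel that, never press on the wheel with more than 20 N, and leave the white pot standing in the middle of the wheel without shifting the other ware.

Things in the scene. Friction and masses are not known exactly. Their poses are not given: they have to be found in the camera images.
- pin_grip (a point): Centre of the red plastic head (23 mm diameter, 38 mm tall) of the upright index pin; 18 mm above the head's underside, 20 mm below its top, 58 mm above the pin's foot. z runs up the pin. Below the head: a steel shank, 12 mm diameter, 40 mm long, foot tapered over 3 mm. Mass about 0.09 kg.
- pin: The same pin; origin at the centre of its foot (bottom of the shank), z up the pin. Let go in the guide on the rim, the foot is 28 mm below guide_mouth; dropped home, the head sits on the guide block and the foot is 40 mm below. Squeezed between notch and guide it can hang part-way; it falls when the push is eased.
- rest_block: Wooden block 60x60x45 mm, origin at the centre of its underside, in which the pin stands at the start, 30 mm deep in a 17 mm hole; the head's underside is then 10 mm above the block's top. Straight lift to take it out.
- guide_mouth (a point): Centre of the mouth of the guide hole, on top (72 mm above the table) of a fixed aluminium block over the wheel's rim, 44 mm (x) by 52 mm (y), 24 mm thick. Vertical through hole, 15 mm diameter, 4 mm chamfer at the mouth. The rim's top runs 28 mm below this point. +y points to the wheel's centre, 116 mm away; z up.
- wheel_stand: Dark steel stand of the wheel, fixed; origin on the wheel's axis at the table, axes as guide_mouth. A post 44x26 mm, 72 mm tall, on the outer (-y) side carries the guide block; its middle is 155 mm from the axis.
- wheel_centre (a point): Point on the wheel's vertical axis, level with the wheel's top (44 mm above the table); axes as guide_mouth, they do not turn with the wheel.
- wheel: Aluminium wheel with a grey index ring, 264 mm diameter, 14 mm thick; origin on its axis at its underside, +y toward the orange peg. Turns freely about z, under 2 N at the peg, and stays where left. The ring's 16 mm wide notch, between two red strokes, is open at the rim, about opposite the peg but up to 14 degrees off either way (ring clamped by eye).
- push_peg (a point): Middle of the upright orange peg fixed to the wheel, 86 mm from its axis: 15 to 17 mm diameter, top 100 mm above the table; this point is 28 mm above the wheel's top. It must travel 20 to 72 degrees clockwise until the notch comes under the pin; then the wheel is blocked and the push rises steeply.
- bisque_pot: White bisque pot, 76 mm wide, 70 mm tall, standing loose in the middle of the wheel; origin at the centre of its foot.
- orange_pot: Orange pot, 88 mm wide and 90 mm tall, a bystander at the back right; origin at the centre of its foot.
- slurry_bowl: Blue-grey bowl, 112 mm wide and 50 mm tall, a bystander at the back left; origin at the centre of its foot.
- mould: White plaster sprig mould, 62x51x24 mm, a bystander at the left; origin at the centre of its underside.
There are look-alikes about, which are no part of the job. What is shaped like the pin but green, turquoise or yellow is not meant.

How it is judged:
By the outcome, as a careful person would: the job done as asked, in the order asked, and still so for the second after the job is handed in, with the robot touching nothing.
It also fails if it takes over 61 s, if anything falls off the work surface, if the arm or the gripper's body presses on something with over 40 N, if the wrist force passes 120 N, or if a joint passes its speed limit or range.

## Working session

There is one attempt and no reset: what is moved stays moved. The work goes in short steps, Python scripts to look and compute and a tool call to move; the robot and the scene stay as the last step left them, time stands still between calls to the robot, and variables do not carry over. Pictures are saved under pics/ and viewed, and the job is handed in when it is done.

Besides the shell and the picture viewer there is one more tool, called in YAML: its name, and indented under it one key for each argument. arm_command: Moves the arm, as the interface text tells. Its arguments: {"type":"object","properties":{"rows":{"type":"array","items":{"type":"array","items":{"type":"number"}}}},"required":["rows"]}

```bash
mkdir -p pics
cat > h.py <<'E'
import numpy as np, cv2
from rig import *
from scipy.spatial.transform import Rotation as R
def cap(n,tag):
    s=read_state(); im,d=capture(n)
    cv2.imwrite(f'pics/{tag}.png',cv2.cvtColor(im,cv2.COLOR_RGB2BGR)); np.savez(f'{tag}.npz',im=im,d=d,p=s['position'],q=s['eef_rot'])
    return im,d,s
def Tof(n,s=None):
    c=camera_params(n)
    if n!='wrist': return np.array(c['camera_matrix']),np.array(c['T'])
    T=np.eye(4);T[:3,:3]=R.from_quat(s['eef_rot']).as_matrix();T[:3,3]=s['position']
    return np.array(c['camera_matrix']),T@np.array(c['hand_eye'])
def ray(K,T,u,v,z):
    d=T[:3,:3]@np.linalg.solve(K,[u,v,1.]);o=T[:3,3]
    return o+d*(z-o[2])/d[2]
def dep(K,T,u,v,z):
    u=np.asarray(u,float);v=np.asarray(v,float);z=np.asarray(z,float)
    p=np.stack([(u-K[0,2])/K[0,0]*z,(v-K[1,2])/K[1,1]*z,z],-1)
    return p@T[:3,:3].T+T[:3,3]
def proj(K,T,p):
    c=T[:3,:3].T@(np.asarray(p)-T[:3,3]);c=K@c;return c[:2]/c[2]
E
python3 - <<'E'
from h import *
for n in('scene','top'): cap(n,n+'1')
print(read_state());print(tcp_to_tips)
for n in('scene','top','wrist'):print(camera_params(n))
E
```

```text
{'clock': 0.1, 'joint_positions': array([ 1.14198291e+00,  3.20245822e-01,  1.56553922e+00, -1.56052644e-05,
        1.25739222e+00, -1.99760585e-02]), 'joint_vel': array([ 0.00057768, -0.00235426, -0.00337698, -0.00193005,  0.0016596 ,
       -0.00075869]), 'tau': array([ 4.18642694e-04, -4.13334632e+01, -2.32509381e+01,  7.29189254e-02,
        4.21779219e-02, -3.44709110e-05]), 'position': array([228.40683097, 527.23994494, 232.20098676]), 'eef_rot': array([ 2.02995551e-01,  9.79179339e-01, -7.74091437e-04, -1.69065977e-04]), 'force': array([-0.11894922,  0.56087035, -0.13359642]), 'wrist_torque': array([0.02506587, 0.05721079, 0.0232232 ]), 'finger_gap': 90.86481955171712}
19.0
{'camera_matrix': array([[482.0391797 ,   0.        , 320.61167961],
       [  0.        , 482.0391797 , 239.57295426],
       [  0.        ,   0.        ,   1.        ]]), 'T': array([[ 8.82006516e-01, -2.43083405e-01,  4.03701579e-01,
        -1.91837412e+01],
       [-4.70511852e-01, -4.06760354e-01,  7.83048281e-01,
        -1.09966626e+03],
       [-2.61362447e-02, -8.80600064e-01, -4.73138906e-01,
  
[... 457 characters left out ...]
,
       [-1.01200533e-02, -8.09899091e-02, -9.96663544e-01,
         1.44636840e+03],
       [ 0.00000000e+00,  0.00000000e+00,  0.00000000e+00,
         1.00000000e+00]])}
{'camera_matrix': array([[331.94372303,   0.        , 323.30263414],
       [  0.        , 331.94372303, 236.25788508],
       [  0.        ,   0.        ,   1.        ]]), 'hand_eye': array([[ 9.78399176e-04, -9.69759226e-01, -2.44061646e-01,
         6.97498825e+01],
       [ 9.99999340e-01,  1.09596467e-03, -3.45909837e-04,
        -1.68030946e-01],
       [ 6.02932198e-04, -2.44061147e-01,  9.69759657e-01,
        -1.52108110e+02],
       [ 0.00000000e+00,  0.00000000e+00,  0.00000000e+00,
         1.00000000e+00]])}
```

View pics/scene1.png

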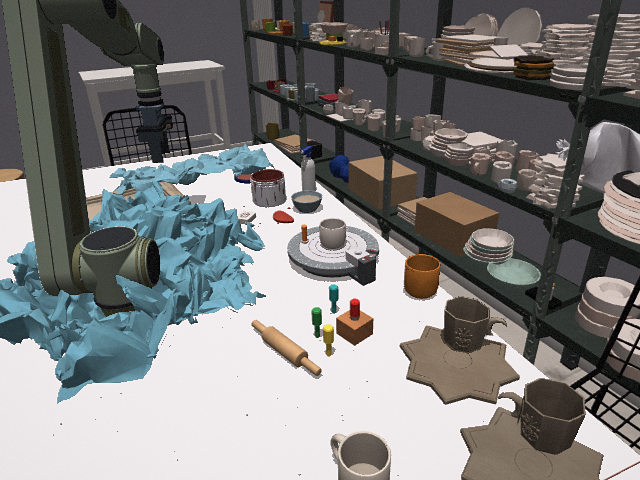

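View pics/top1.png

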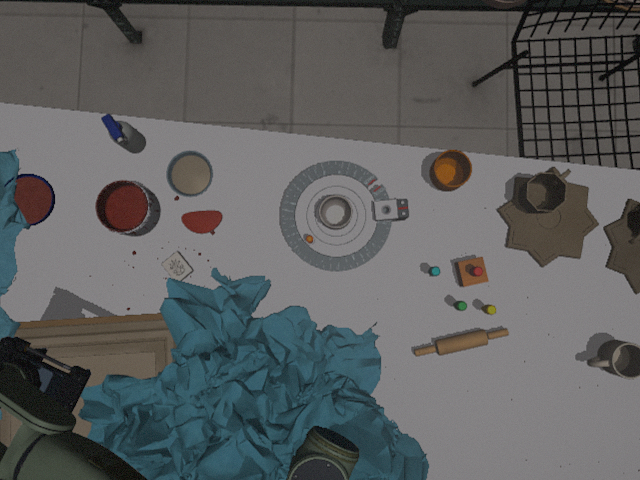

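The red-headed pin stands in the wooden block at top px (477,271) and scene px (355,310). The look-alikes are turquoise (434,271), green (460,306) and yellow (490,310), and they have no block. The red one in the wooden block fits the description. I'll enlarge to confirm.

Run:
```python
from h import *
a=cv2.imread('pics/top1.png');b=cv2.imread('pics/scene1.png')
A=cv2.resize(a[150:330,270:510],(800,600),interpolation=cv2.INTER_CUBIC)
cv2.imwrite('pics/topcrop.png',A)
B=cv2.resize(b[210:370,270:450],(675,600),interpolation=cv2.INTER_CUBIC)
cv2.imwrite('pics/scenecrop.png',B)
for n in('top','scene'):
    d=np.load(n+'1.npz');im=d['im'];dd=d['d'];K,T=Tof(n)
    hsv=cv2.cvtColor(im,cv2.COLOR_RGB2HSV)
    m=((hsv[...,0]<6)|(hsv[...,0]>174))&(hsv[...,1]>150)&(hsv[...,2]>70)
    k,l,st,ce=cv2.connectedComponentsWithStats(m.astype(np.uint8))
    for i in range(1,k):
        if st[i,4]>8:
            v,u=np.where(l==i);P=dep(K,T,u,v,dd[v,u]);print(n,st[i],ce[i],np.median(P,0).round(1),P.max(0).round(1))
```

```text
top [106 188  39  41 652] [122.99693252 209.28374233] [571.  478.7  53.1] [ 623.8  517.5 1446.4]
top [142 203   5   5  11] [143.54545455 205.09090909] [584.1 429.7  51.5] [588.8 433.7 104.7]
top [182 211  36  22 401] [198.89775561 221.4563591 ] [551.6 305.8   8.7] [ 578.6  346.8 1446.4]
top [214 212   8   7  21] [217.76190476 215.38095238] [568.8 260.2   6.7] [576.4 269.7  13.4]
top [474 267   8   9  44] [478.06818182 270.90909091] [ 446.2 -353.5   91.7] [ 455.2 -341.8   98.3]
scene [274  90   6   2  10] [276.1  90.6] [1330.1 2133.2   42.3] [1350.9 2167.3   48.8]
scene [322  94  16   6  63] [330.47619048  96.38095238] [1441.7 1548.1   92.2] [1505.2 1621.9   96.6]
scene [258 179  14   2  15] [264.06666667 179.86666667] [547.4 415.4 102.3] [604.6 518.1 718.7]
scene [274 211  20  12 154] [282.30519481 216.75324675] [552.8 290.9   7.3] [581.2 343.   11.2]
scene [350 299  10  18 152] [354.5        307.77631579] [ 441.9 -359.5   78.3] [ 455.9 -346.5  718.7]
```

View pics/topcrop.png

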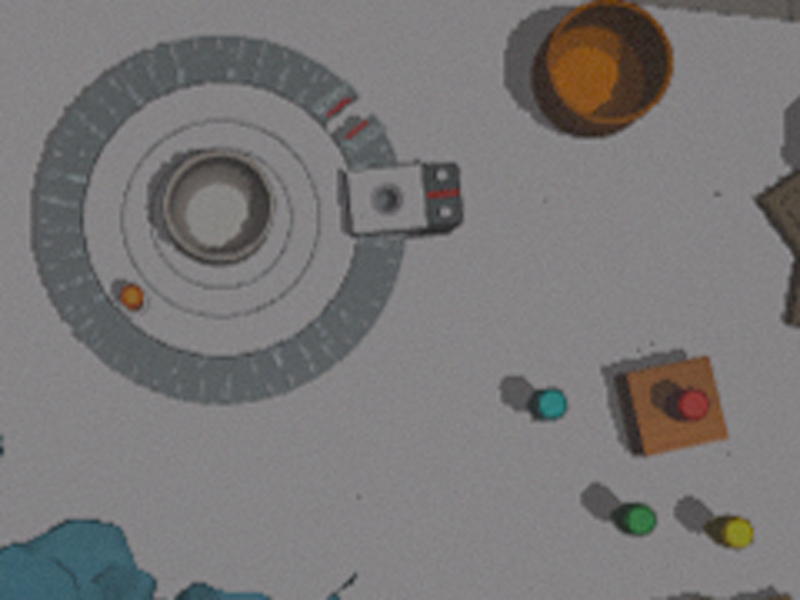

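View pics/scenecrop.png

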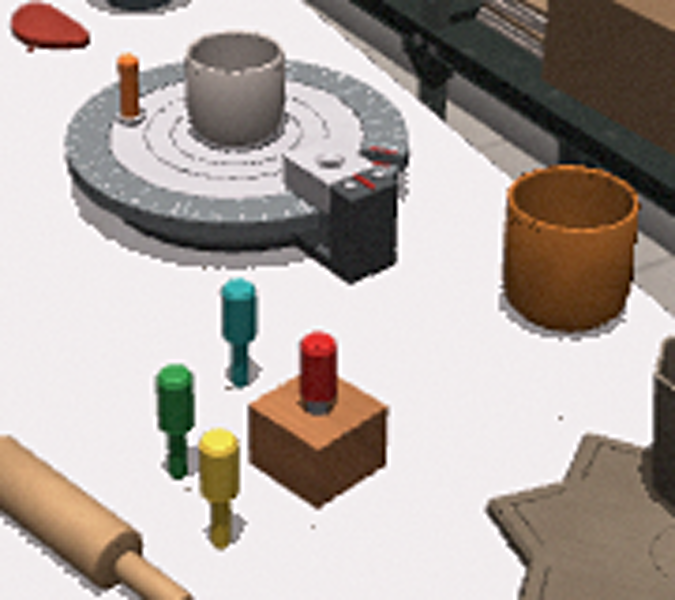

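Confirmed: the red pin stands in the wooden block. The notch, with its red strokes, lies at about top px (375,186). The guide hole is near (386,210) and the peg near (309,239). Next I'll compute positions.

Run:
```python
from h import *
d=np.load('top1.npz');im=d['im'];dd=d['d'];K,T=Tof('top')
hsv=cv2.cvtColor(im,cv2.COLOR_RGB2HSV)
def lab(m,mn=8):
    k,l,st,ce=cv2.connectedComponentsWithStats(m.astype(np.uint8));return [(st[i],ce[i],np.where(l==i)) for i in range(1,k) if st[i,4]>mn]
# pin head: top at 93
print('pin top z93 ',ray(K,T,477.5,270.6,93).round(1))
m=np.zeros(im.shape[:2],bool)
red=((hsv[...,0]<8)|(hsv[...,0]>172))&(hsv[...,1]>90)&(hsv[...,2]>50)
red[:150]=0;red[330:]=0;red[:,:360]=0
for s,c,_ in lab(red,3): print('red',s,c,ray(K,T,*c,44).round(1))
org=(hsv[...,0]>5)&(hsv[...,0]<22)&(hsv[...,1]>140); org[:220]=0;org[250:]=0;org[:,:295]=0;org[:,330:]=0
for s,c,_ in lab(org,3): print('peg',s,c,ray(K,T,*c,100).round(1))
# ring by depth z and colour -> fit circle to outer wheel boundary
u,v=np.meshgrid(np.arange(640),np.arange(480));P=dep(K,T,u,v,dd)
w=(abs(P[...,2]-44)<8)&(u>270)&(u<420)&(v>150)&(v<285)&(dd>0)
ls=sorted(lab(w,500),key=lambda a:-a[0][4])
s,c,(vv,uu)=ls[0];mm=np.zeros(w.shape,np.uint8);mm[vv,uu]=1
cn=max(cv2.findContours(mm,0,cv2.CHAIN_APPROX_NONE)[0],key=len)[:,0]
pts=np.array([ray(K,T,a,b,44)[:2] for a,b in cn])
sel=np.ones(len(pts),bool)
for _ in range(8):
    q=pts[sel];A=np.c_[2*q,np.ones(len(q))];x=np.linalg.lstsq(A,(q**2).sum(1),rcond=None)[0];r=np.sqrt(x[2]+x[0]**2+x[1]**2)
    e=abs(np.hypot(*(pts-x[:2]).T)-r);sel=e<2
print('wheel',x[:2].round(1),r.round(1),sel.sum(),len(pts))
g=ray(K,T,386.4,209.7,72);print('guide',g.round(1))
ctr=x[:2];dg=g[:2]-ctr;print('dist',np.hypot(*dg),np.degrees(np.arctan2(dg[1],dg[0])))
```

```text
pin top z93  [ 446.9 -350.8   93. ]
red [368 180   7   5  10] [371.  181.6] [ 653.8 -109.    44. ]
red [374 186   6   6  10] [376.5 188.5] [ 637.5 -122.4   44. ]
red [398 207  10   3  20] [402.55 207.6 ] [ 593.1 -185.    44. ]
red [473 266  10  10  78] [477.33333333 270.88461538] [ 447.5 -362.7   44. ]
peg [307 236   6   7  33] [309.33333333 238.57575758] [509.9  32.5 100. ]
wheel [570.8 -26.6] 131.0 286 365
guide [ 583.7 -144.1   72. ]
dist 118.13161951544448 -83.74357164848873
```

arm_command:
  rows:
    - [-1,-39,-36,0,0.1]
    - [-0.5,-79,-72,0,0.21]
    - [0,-118,-108,0,0.31]
    - [0,-158,-145,0,0.42]
    - [0,-197,-181,0,0.52]
    - [0,-236,-217,0,0.63]
    - [0,-276,-253,0,0.73]
    - [0,-315,-289,0,0.84]
    - [0,-355,-325,0,0.94]
    - [0,-394,-362,0,1.05]
    - [0,-434,-398,0,1.15]
    - [0,-473,-434,0,1.26]

```text
clock: 1.6
position: [490.4, -60.4, 232.7]
eef_rot: [0.742, 0.67, 0.0, -0.0]
force: [-0.2, 0.4, 0.8]
finger_gap: 45.7
```

arm_command:
  rows:
    - [0,0,0,0,0]
    - [0,0,0,0,0]

```text
clock: 1.85
position: [489.4, -58.2, 232.4]
eef_rot: [0.741, 0.672, -0.0, -0.001]
force: [0.3, 0.1, -0.4]
finger_gap: 45.6
```

Run:
```python
from h import *
im,d,s=cap('wrist','w1');print(s['clock'],s['position'],s['eef_rot'],s['finger_gap'],s['joint_positions'],s['force'])
```

```text
1.85 [489.41083004 -58.24990584 232.4479955 ] [ 7.40872484e-01  6.71645097e-01 -2.92534622e-04 -8.61058272e-04] 45.63351418674351 [-1.42215110e-01  1.91490273e-01  1.74374284e+00  6.93763845e-04
  1.20805882e+00 -4.45203410e-02] [ 0.29485109  0.05894874 -0.41343156]
```

View pics/w1.png

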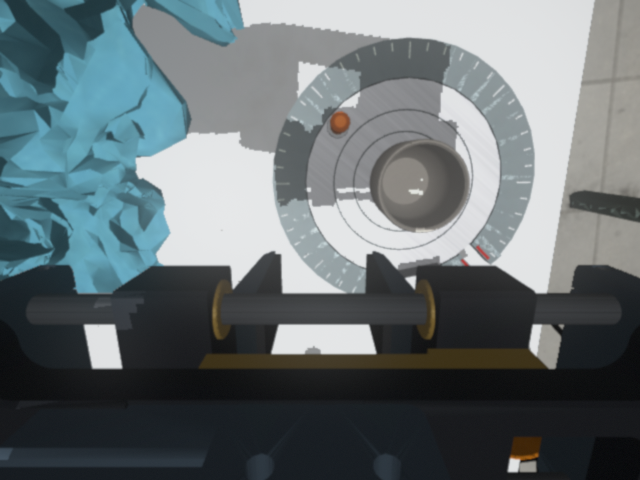

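The wrist view shows the wheel unobstructed. The peg top is at (340,122), the pot near (420,185), and the notch strokes are at (483,252) and (465,263). The guide is hidden behind the fingers.

```bash
cat >> h.py <<'E'
def comps(m,mn=8):
    k,l,st,ce=cv2.connectedComponentsWithStats(m.astype(np.uint8));return [(st[i],ce[i],np.where(l==i)) for i in range(1,k) if st[i,4]>mn]
def load(t):
    d=np.load(t+'.npz');s={'position':d['p'],'eef_rot':d['q']};return d['im'],d['d'],s
def circ(pts,it=10,tol=1.5):
    sel=np.ones(len(pts),bool)
    for _ in range(it):
        q=pts[sel];x=np.linalg.lstsq(np.c_[2*q,np.ones(len(q))],(q**2).sum(1),rcond=None)[0];r=np.sqrt(x[2]+x[0]**2+x[1]**2)
        e=abs(np.hypot(*(pts-x[:2]).T)-r);sel=e<max(tol,np.median(e)*1.5 if _<5 else tol)
    return x[:2],r,sel.sum()
E
python3 - <<'E'
from h import *
im,dd,s=load('w1');K,T=Tof('wrist',s);u,v=np.meshgrid(np.arange(640),np.arange(480));P=dep(K,T,u,v,dd)
# rim edge: depth z 44 vs 0
w=(abs(P[...,2]-44)<10)&(v<235)&(dd>0)&(u>240)
s_=max(comps(w,500),key=lambda a:a[0][4]);m=np.zeros(w.shape,np.uint8);m[s_[2]]=1
cn=max(cv2.findContours(m,0,cv2.CHAIN_APPROX_NONE)[0],key=len)[:,0];cn=cn[cn[:,1]<230]
pts=np.array([ray(K,T,a,b,44)[:2] for a,b in cn]);print('wheel',circ(pts),len(pts), 'z',np.median(P[w][:,2]))
hsv=cv2.cvtColor(im,cv2.COLOR_RGB2HSV)
o=(hsv[...,0]<20)&(hsv[...,1]>130)&(v<300)
for a,c,_ in comps(o,6): print(a,c.round(1),ray(K,T,*c,100).round(1),ray(K,T,*c,44).round(1))
pe=(u>325)&(u<355)&(v>105)&(v<140)&(P[...,2]>90);print(P[pe].mean(0),pe.sum(),P[pe][:,2].max())
E
```

```text
wheel (array([571.83338243, -26.94793399]), np.float64(131.85104280860853), np.int64(491)) 491 z 44.43825497822107
[331 112  18  20 276] [339.6 121.6] [510.1  33.4 100. ] [513.1  37.9  44. ]
[477 247  11  11  29] [482.3 252.2] [627.7 -89.5 100. ] [ 653.8 -109.    44. ]
[462 260   5   6  10] [464.  262.5] [611.5 -97.6 100. ] [ 634.4 -118.8   44. ]
[510.03957908  32.77291966 103.05112079] 342 384.60623022126026
```

arm_command:
  rows:
    - [0,-52,-8,0,0.08]
    - [0,-104,-16,0,0.16]
    - [0,-156,-24,0,0.24]
    - [0,-208,-32,0,0.32]
    - [0,-260,-40,0,0.4]
    - [0,-312,-48,0,0.48]
    - [0,-364,-55,0,0.55]
    - [0,-364,-55,0,0.55]
    - [0,-364,-55,0,0.55]

```text
clock: 3.02
position: [400.1, -413.9, 232.8]
eef_rot: [0.895, 0.446, 0.0, -0.001]
force: [-0.3, 0.3, 0.3]
finger_gap: 45.3
```

Run:
```python
from h import *
im,d,s=cap('wrist','w2');print(s['clock'],s['position'],s['eef_rot'],s['finger_gap'],s['joint_positions'],s['force'])
```

```text
3.025 [ 400.11916699 -413.88516256  232.77363475] [ 8.95028533e-01  4.46008368e-01  1.95838455e-04 -6.49604857e-04] 45.34208497840742 [-8.22694323e-01  3.21364672e-01  1.56241038e+00  7.79674088e-04
  1.25895378e+00 -1.76739016e-01] [-0.29497634  0.27046854  0.26641804]
```

View pics/w2.png

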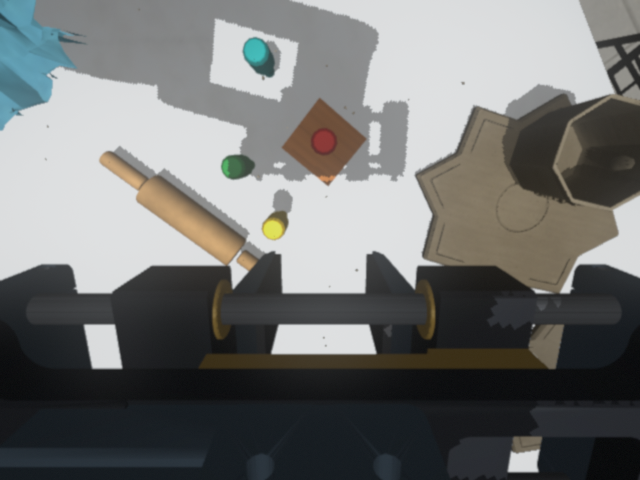

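Red pin head is at (324,141) on its block, yellow at (274,226), green at (236,166) and turquoise at (258,53). I'll measure its centre.

Run:
```python
from h import *
im,dd,s=load('w2');K,T=Tof('wrist',s);u,v=np.meshgrid(np.arange(640),np.arange(480));P=dep(K,T,u,v,dd)
hsv=cv2.cvtColor(im,cv2.COLOR_RGB2HSV)
o=((hsv[...,0]<5)|(hsv[...,0]>174))&(hsv[...,1]>150)&(v<300)
for a,c,(vv,uu) in comps(o,30):
    top=P[vv,uu];t=top[:,2]>np.percentile(top[:,2],70)-3
    print(a,c.round(1),np.median(top,0).round(1),top[:,2].max().round(1),ray(K,T,uu.mean(),vv.mean(),88).round(1))
    (cx,cy),r=cv2.minEnclosingCircle(np.c_[uu,vv].astype(np.float32));print(cx,cy,r,ray(K,T,cx,cy,90).round(1))
r=R.from_quat(s['eef_rot']).as_matrix();print(r.T@(np.array([446.9,-350.8,73])-s['position']))
```

```text
[314 130  19  20 275] [323.3 139.7] [ 446.4 -350.3   93.4] 95.5 [ 446.5 -350.2   88. ]
323.6392517089844 139.72784423828125 9.8843355178833 [ 446.7 -350.4   90. ]
[ 78.38656917  -0.48007911 159.84715741]
```

arm_command:
  rows:
    - [0,40,-0.5,0,0]
    - [0,78,-0.5,20,0]
    - [0,78,-0.5,60,0]
    - [0,78,-0.5,100,0]
    - [0,78,-0.5,130,0]
    - [0,78,-0.5,150,0]
    - [0,78,-0.5,160,0]
    - [0,78,-0.5,160,0]
    - [0,78,-0.5,160,0]

```text
clock: 4.2
position: [447.1, -353.0, 74.0]
eef_rot: [0.895, 0.445, 0.0, 0.001]
force: [-0.9, 0.3, -0.1]
finger_gap: 45.6
```

Run:
```python
from h import *
im,d,s=cap('wrist','w3');print(s['clock'],s['position'],s['force'])
im,d,s=cap('scene','s3')
cv2.imwrite('pics/s3c.png',cv2.resize(cv2.cvtColor(im[210:370,270:450],cv2.COLOR_RGB2BGR),(675,600)))
```

```text
4.2 [ 447.12375948 -353.03597201   73.96996556] [-0.85356695  0.34204436 -0.11868966]
```

View pics/w3.png

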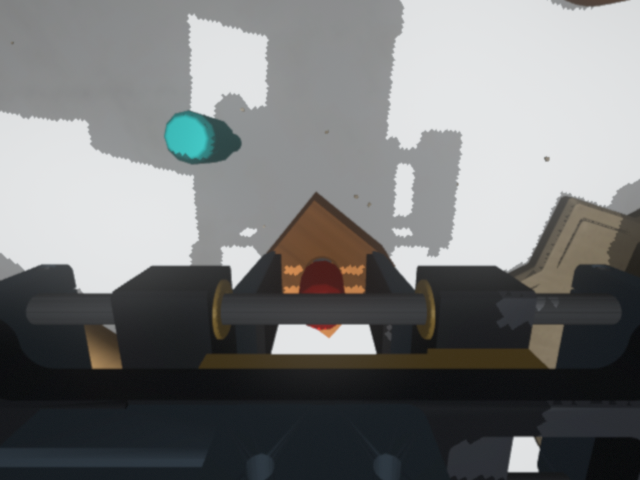

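View pics/s3c.png

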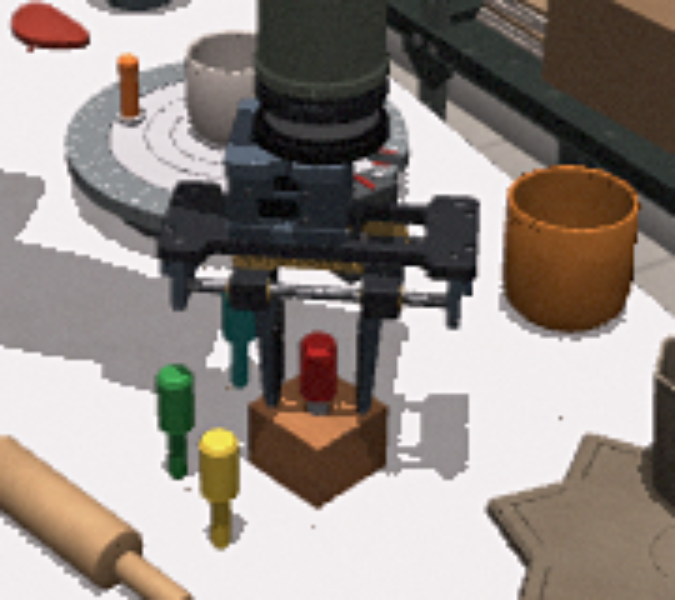

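The red head sits centred between the fingers, above the block. Closing the gripper, then lifting.

arm_command:
  rows:
    - [1,0,0,0,0]
    - [1,0,0,0,0]
    - [1,0,0,0,0]
    - [1,0,0,0,0]
    - [1,0,0,0,0]

```text
clock: 4.92
position: [446.4, -353.1, 73.1]
eef_rot: [0.895, 0.445, 0.0, 0.0]
force: [-0.7, -0.1, 2.1]
finger_gap: 22.3
```

arm_command:
  rows:
    - [1,0,0,-10,0]
    - [1,0,0,-30,0]
    - [1,0,0,-60,0]
    - [1,0,0,-100,0]
    - [1,0,0,-130,0]
    - [1,0,0,-130,0]

```text
clock: 5.68
position: [447.5, -353.9, 205.7]
eef_rot: [0.895, 0.445, 0.001, 0.003]
force: [-0.2, -1.1, -1.2]
finger_gap: 22.1
```

Run:
```python
from h import *
im,d,s=cap('wrist','w4');print(s['clock'],s['position'],s['eef_rot'],s['force'],s['finger_gap'],s['joint_positions'])
im,d,s=cap('scene','s4')
cv2.imwrite('pics/s4c.png',cv2.resize(cv2.cvtColor(im[170:370,240:465],cv2.COLOR_RGB2BGR),(675,600)))
```

```text
5.675 [ 447.50760915 -353.88037085  205.65249987] [0.89542193 0.44520844 0.00128585 0.00271471] [-0.23448876 -1.05879236 -1.16046632] 22.05435939694022 [-6.89326794e-01  3.28039818e-01  1.62317389e+00  1.44589394e-04
  1.18437276e+00 -4.14030947e-02]
```

View pics/w4.png

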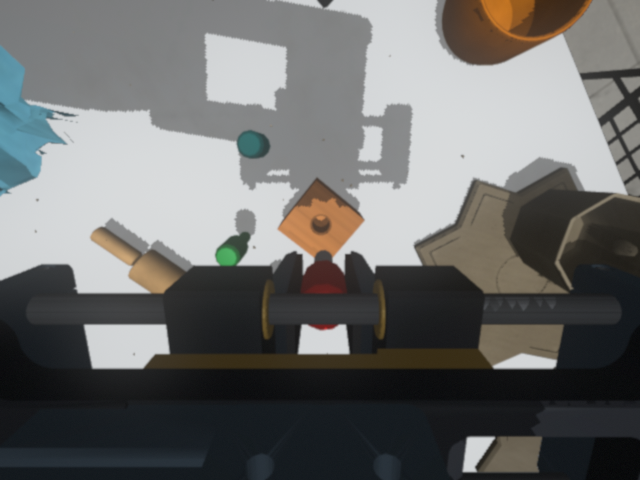

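View pics/s4c.png

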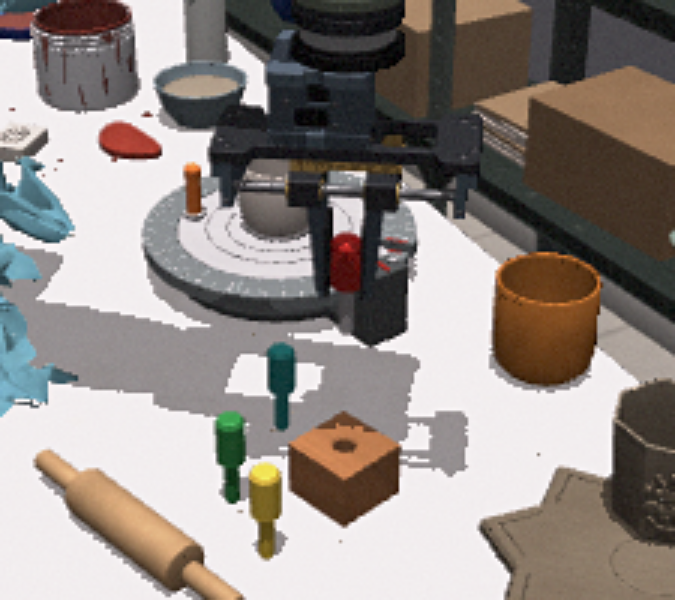

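The pin is out of the block. Now to view the guide from beside it.

arm_command:
  rows:
    - [1,30,3,0,-0.07]
    - [1,65,7,0,-0.15]
    - [1,100,11,0,-0.23]
    - [1,135,15,0,-0.31]
    - [1,160,18,0,-0.38]
    - [1,168,19,0,-0.4]
    - [1,168,19,0,-0.4]
    - [1,168,19,0,-0.4]

```text
clock: 6.78
position: [562.1, -231.2, 202.5]
eef_rot: [0.79, 0.614, -0.0, -0.0]
force: [-0.3, 0.6, -1.3]
finger_gap: 22.3
```

Run:
```python
from h import *
im,d,s=cap('wrist','w5');print(s['clock'],s['position'],s['eef_rot'],s['force'],s['finger_gap'],s['joint_positions'])
b=cv2.cvtColor(im,cv2.COLOR_RGB2BGR)
cv2.imwrite('pics/w5c.png',cv2.resize(b[120:340,200:460],(780,660)[:2])[:600])
```

```text
6.775 [ 562.11367031 -231.19185879  202.46484416] [ 7.89563162e-01  6.13668997e-01 -4.40135771e-04 -4.26236737e-04] [-0.26961463  0.5673659  -1.30225342] 22.267668679220723 [-4.08934223e-01  3.91256660e-01  1.53369618e+00 -3.86267884e-04
  1.21781040e+00 -1.59402672e-01]
```

View pics/w5c.png

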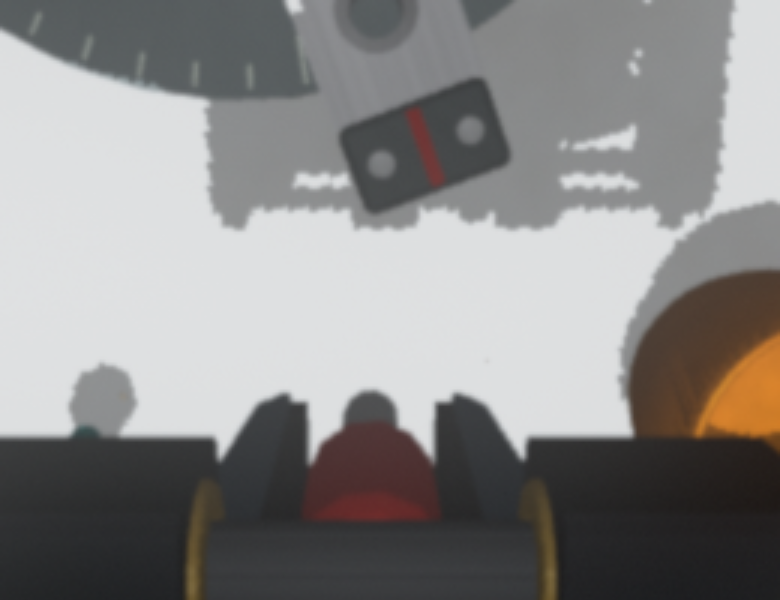

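Guide hole is at about wrist px (325,122). The pin foot shows at about (323,251). I'll enlarge around the hole and fit it.

Run:
```python
from h import *
im,dd,s=load('w5');K,T=Tof('wrist',s)
b=cv2.cvtColor(im,cv2.COLOR_RGB2BGR)
cv2.imwrite('pics/w5d.png',cv2.resize(b[85:165,285:365],(600,600),interpolation=cv2.INTER_CUBIC))
cv2.imwrite('pics/w5e.png',cv2.resize(b[235:295,290:360],(700,600),interpolation=cv2.INTER_CUBIC))
g=cv2.resize(cv2.cvtColor(b[85:165,285:365],cv2.COLOR_BGR2GRAY),None,fx=4,fy=4,interpolation=cv2.INTER_CUBIC)
c=cv2.HoughCircles(cv2.medianBlur(g,5),cv2.HOUGH_GRADIENT,1.5,20,param1=60,param2=25,minRadius=25,maxRadius=80);print(c if c is None else c[0][:5]/4+np.array([285,85,0]))
hc=np.array(camera_params('wrist')['hand_eye'])
for z in(55,58):
  for uv in((323.4,250.5),(323.4,256)): print(z,uv,ray(K,hc,*uv,z).round(1))
for uv in((325.3,122.5),(325.3,121)):print(ray(K,T,*uv,72).round(1))
```

```text
[[308.4375     114.8125       9.36250019]]
55 (323.4, 250.5) [ 6.7 -1.2 55. ]
55 (323.4, 256) [ 2.9 -1.2 55. ]
58 (323.4, 250.5) [ 5.8 -1.2 58. ]
58 (323.4, 256) [ 2.  -1.2 58. ]
[ 584.9 -142.1   72. ]
[ 585.2 -141.    72. ]
```

View pics/w5d.png

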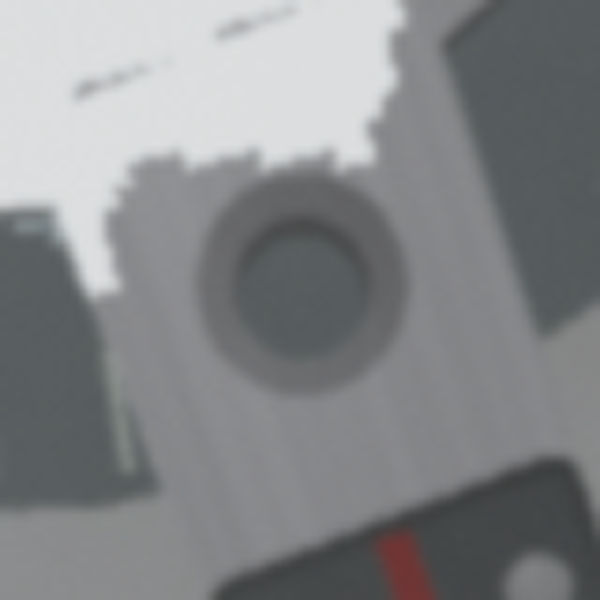

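View pics/w5e.png

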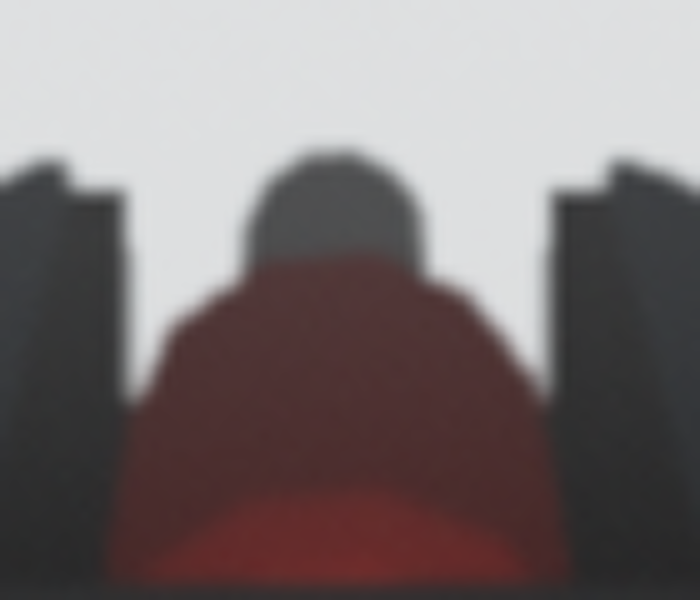

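Run:
```python
from h import *
im,dd,s=load('w5');K,T=Tof('wrist',s)
g=ray(K,T,325.4,123,72);r=R.from_quat(s['eef_rot']).as_matrix()
h=r.T@(g-s['position']);hc=np.array(camera_params('wrist')['hand_eye'])
print(g,h, ray(K,hc,323.4,249.8,55), ray(K,hc,323.4,249.8,56))
# top-cam guide
```

```text
[ 584.88626677 -142.47655653   72.        ] [ 91.61372702   0.32957063 130.44879444] [ 7.14613966 -1.22047329 55.        ] [ 6.85008777 -1.21986959 56.        ]
```

arm_command:
  rows:
    - [1,25,0.5,0,0]
    - [1,55,1,0,0]
    - [1,80,1.5,15,0]
    - [1,90.5,1.5,35,0]
    - [1,90.5,1.5,52,0]
    - [1,90.5,1.5,58,0]
    - [1,90.5,1.5,58,0]
    - [1,90.5,1.5,58,0]

```text
clock: 7.82
position: [587.0, -143.8, 145.6]
eef_rot: [0.789, 0.614, 0.0, 0.001]
force: [0.3, 0.2, -2.1]
finger_gap: 22.3
```

Run:
```python
from h import *
im,d,s=cap('wrist','w6');print(s['clock'],s['position'],s['eef_rot'],s['force'],s['finger_gap'])
b=cv2.cvtColor(im,cv2.COLOR_RGB2BGR)
cv2.imwrite('pics/w6c.png',cv2.resize(b[220:360,220:420],(800,560)))
im,d,s=cap('scene','s6');print(s['position'])
cv2.imwrite('pics/s6c.png',cv2.resize(cv2.cvtColor(im[200:300,310:420],cv2.COLOR_RGB2BGR),(660,600),interpolation=cv2.INTER_CUBIC))
```

```text
7.825 [ 586.99785397 -143.82757352  145.64918332] [7.89381687e-01 6.13902293e-01 4.53462396e-04 5.67138371e-04] [ 0.30238299  0.18130027 -2.07448909] 22.329737676913084
[ 587.0393621  -143.7053022   145.72295433]
```

View pics/w6c.png

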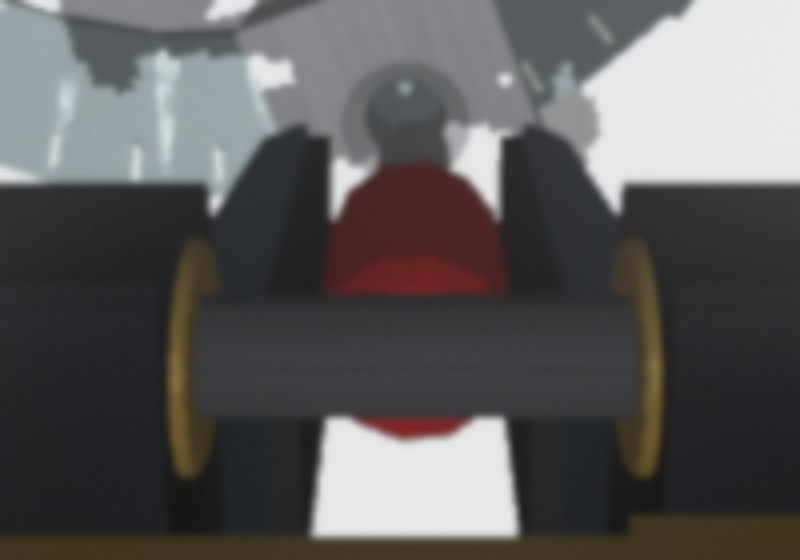

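View pics/s6c.png

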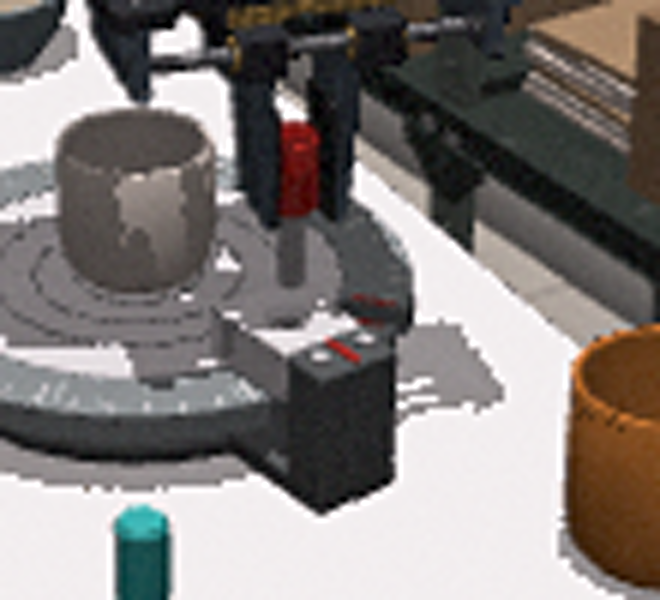

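The pin foot is just above the mouth, and the hole rim is visible around it. I'll quantify the offset.

Run:
```python
from h import *
im,dd,s=load('w6');K,T=Tof('wrist',s);hc=np.array(camera_params('wrist')['hand_eye'])
print(ray(K,hc,220+406/4,220+62/4,73.6))
print('chamfer L/R',ray(K,hc,220+343/4,220+115/4,73.6),ray(K,hc,220+470/4,220+115/4,73.6))
print('shank L/R at row 145',ray(K,hc,220+378/4,220+145/4,52),ray(K,hc,220+447/4,220+145/4,52))
Ks,Ts=Tof('scene')
p=s['position'];r=R.from_quat(s['eef_rot']).as_matrix()
print('foot expected scene',proj(Ks,Ts,p+r@[1.1,0,58]),'seen',310+292/6,200+285/6, 'mouth',proj(Ks,Ts,[584.9,-142.4,72]))
im,d,ss=load('scene1');cv2.imwrite('pics/sg.png',cv2.resize(cv2.cvtColor(im[235:285,330:385],cv2.COLOR_RGB2BGR),(660,600),interpolation=cv2.INTER_CUBIC))
```

```text
[12.08292089 -2.55112957 73.6       ]
chamfer L/R [  2.40312681 -13.70514291  73.6       ] [ 2.4250948   8.77314731 73.6       ]
shank L/R at row 145 [ 3.70184546 -6.94798646 52.        ] [ 3.712699    4.15981128 52.        ]
foot expected scene [358.36089751 246.66829936] seen 358.6666666666667 247.5 mouth [357.44925499 251.90727063]
```

View pics/sg.png

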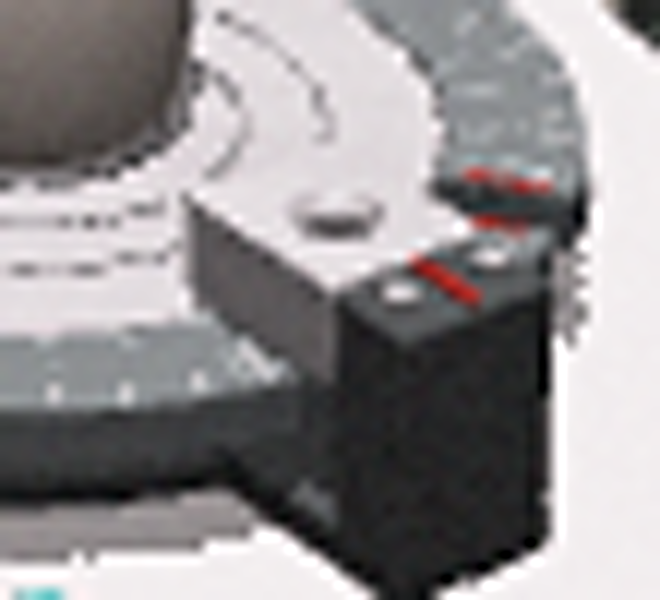

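arm_command:
  rows:
    - [1,-0.5,-1,5,0]
    - [1,-0.5,-1,10,0]
    - [1,-0.5,-1,14,0]
    - [1,-0.5,-1,17,0]
    - [1,-0.5,-1,20,0]

```text
clock: 8.55
position: [585.6, -143.4, 124.7]
eef_rot: [0.789, 0.614, 0.0, -0.0]
force: [0.0, 0.2, -0.9]
finger_gap: 22.2
```

arm_command:
  rows:
    - [1,0,0,4,0]
    - [1,0,0,8,0]
    - [1,0,0,12,0]
    - [1,0,0,15,0]
    - [1,0,0,17,0]

```text
clock: 9.18
position: [585.5, -143.4, 107.7]
eef_rot: [0.789, 0.614, -0.0, -0.0]
force: [-0.1, 0.1, -1.5]
finger_gap: 22.2
```

Run:
```python
from h import *
im,d,s=cap('wrist','w7');print(s['clock'],s['position'],s['force'],s['wrist_torque'],s['finger_gap'])
b=cv2.cvtColor(im,cv2.COLOR_RGB2BGR)
cv2.imwrite('pics/w7c.png',cv2.resize(b[220:360,220:420],(800,560)))
im,d,s=cap('scene','s7');print(s['position'])
cv2.imwrite('pics/s7c.png',cv2.resize(cv2.cvtColor(im[200:300,310:420],cv2.COLOR_RGB2BGR),(660,600),interpolation=cv2.INTER_CUBIC))
```

```text
9.175 [ 585.51276374 -143.390774    107.69920704] [-0.06180188  0.09916362 -1.51765935] [-0.1124785   0.04841943 -0.03132525] 22.197825192881602
[ 585.4102542  -143.37550825  107.53533782]
```

View pics/w7c.png

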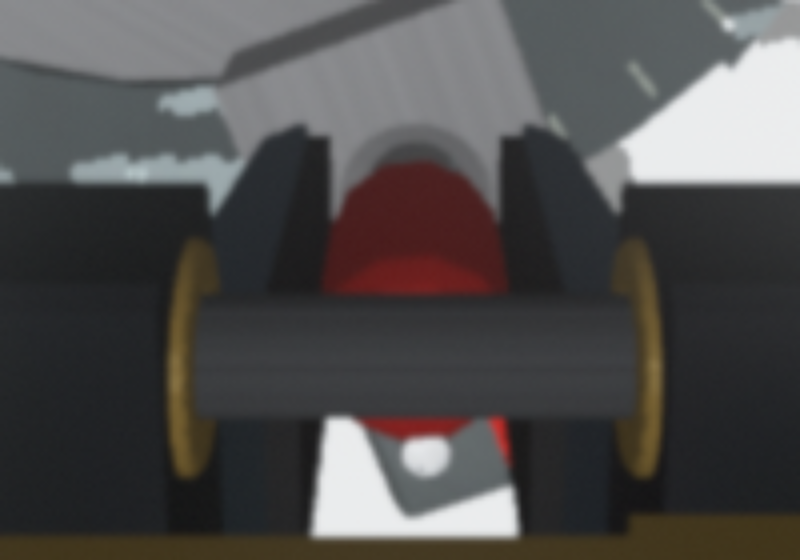

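View pics/s7c.png

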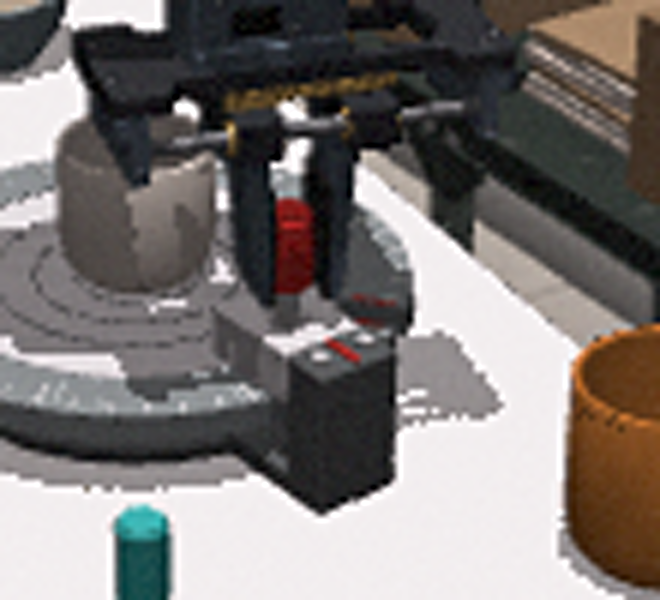

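The pin is inside the guide with its head clear and no side force. I'll lower it a little more and let go.

arm_command:
  rows:
    - [1,0,0,2,0]
    - [1,0,0,4,0]
    - [1,0,0,4.5,0]
    - [1,0,0,4.5,0]

```text
clock: 9.78
position: [585.5, -143.4, 103.4]
eef_rot: [0.789, 0.614, 0.0, -0.0]
force: [-0.0, -0.4, -1.0]
finger_gap: 22.2
```

arm_command:
  rows:
    - [0.5,0,0,0,0]
    - [0,0,0,0,0]
    - [0,0,0,0,0]
    - [0,0,0,0,0]

```text
clock: 10.28
position: [585.6, -143.4, 103.6]
eef_rot: [0.789, 0.614, 0.0, 0.0]
force: [-0.3, 0.1, -0.0]
finger_gap: 45.4
```

arm_command:
  rows:
    - [0,0,0,-10,0]
    - [0,0,0,-30,0]
    - [0,0,0,-60,0]
    - [0,-30,0,-90,0]
    - [0,-70,0,-100,0]
    - [0,-90,0,-100,0]
    - [0,-90,0,-100,0]

```text
clock: 11.15
position: [562.9, -231.3, 203.0]
eef_rot: [0.79, 0.613, 0.0, -0.001]
force: [0.8, 0.3, 0.0]
finger_gap: 45.7
```

Run:
```python
from h import *
im,d,s=cap('wrist','w8');print(s['clock'],s['position'],s['eef_rot'],s['force'],s['finger_gap'])
b=cv2.cvtColor(im,cv2.COLOR_RGB2BGR)
cv2.imwrite('pics/w8.png',b)
im,d,s=cap('scene','s8')
cv2.imwrite('pics/s8c.png',cv2.resize(cv2.cvtColor(im[200:300,310:420],cv2.COLOR_RGB2BGR),(660,600),interpolation=cv2.INTER_CUBIC))
```

```text
11.15 [ 562.91820585 -231.27715411  202.99029082] [ 7.89830239e-01  6.13325265e-01  5.01888976e-05 -5.56858494e-04] [0.82126049 0.32434497 0.0171155 ] 45.69372290823397
```

View pics/w8.png

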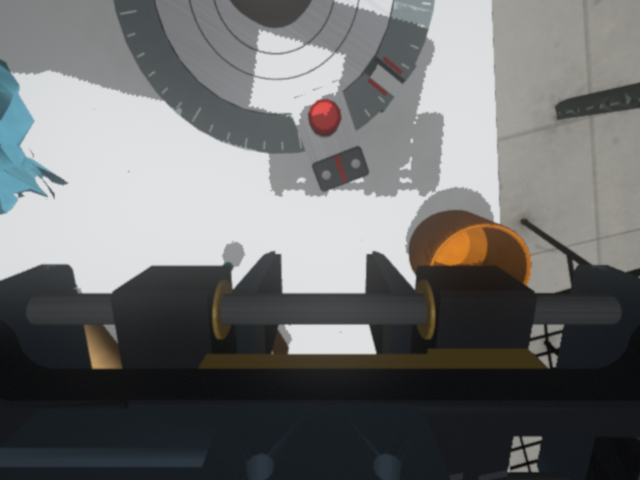

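View pics/s8c.png

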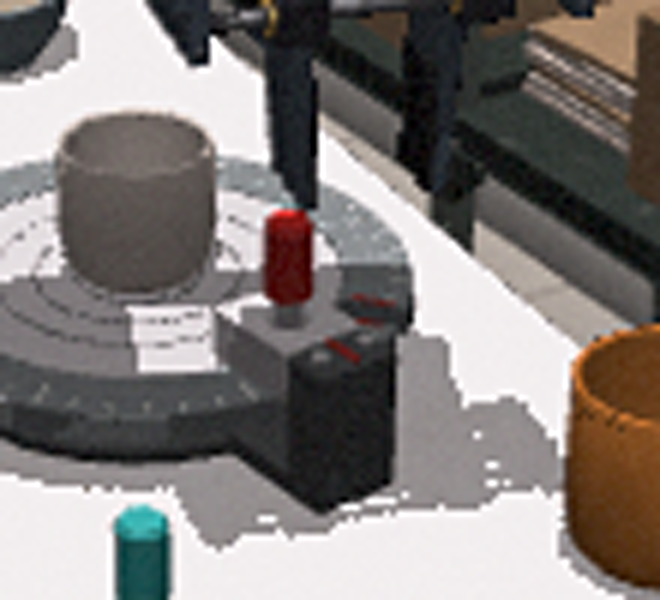

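The pin is released, upright in the guide at wrist px (325,117), with the head clearly above the block, so it rests on the rim. The notch strokes are at (394,68) and (377,84), so the wheel hasn't moved. I'll verify that in numbers while I move above the peg.

arm_command:
  rows:
    - [0,30,-14,0,-0.13]
    - [0,60,-29,0,-0.26]
    - [0,91,-43,0,-0.39]
    - [0,121,-58,0,-0.52]
    - [0,152,-73,0,-0.66]
    - [0,182,-87,0,-0.79]
    - [0,213,-102,0,-0.92]
    - [0,243,-116,20,-1.05]
    - [0,243,-116,50,-1.05]
    - [0,243,-116,50,-1.05]
    - [0,243,-116,50,-1.05]

```text
clock: 12.62
position: [511.1, 33.8, 154.1]
eef_rot: [0.375, 0.927, 0.0, 0.0]
force: [0.5, -0.4, 0.2]
finger_gap: 45.6
```

Run:
```python
from h import *
im,d,s=load('w8');K,T=Tof('wrist',s);u,v=np.meshgrid(np.arange(640),np.arange(480))
hsv=cv2.cvtColor(im,cv2.COLOR_RGB2HSV);o=((hsv[...,0]<8)|(hsv[...,0]>172))&(hsv[...,1]>110)&(v<150)&(u>350)
for a,c,_ in comps(o,5):
    p=ray(K,T,*c,44);print(a,p.round(1),np.degrees(np.arctan2(p[1]+26.8,p[0]-571.6)))
im,d,s=cap('wrist','w9');print(s['clock'],s['position'],s['eef_rot'],s['force'],s['finger_gap'],s['joint_positions'])
b=cv2.cvtColor(im,cv2.COLOR_RGB2BGR)
cv2.imwrite('pics/w9.png',b)
```

```text
[384  58  17  15  54] [ 654.4 -107.6   44. ] -44.29919698114398
[369  80  17  14  54] [ 638.1 -121.    44. ] -54.77417875321718
12.625 [511.11260505  33.83244123 154.07013997] [3.74815020e-01 9.27099511e-01 2.86892506e-04 3.40862443e-04] [ 0.49431015 -0.3772782   0.22696049] 45.60703081037902 [ 4.34966015e-02  2.87567799e-01  1.82630004e+00  2.79706490e-04
  1.02686653e+00 -7.59049810e-01]
```

View pics/w9.png

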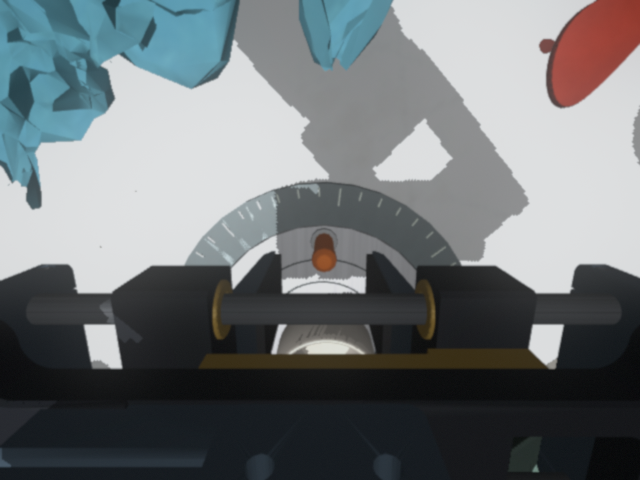

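The peg is centred between the fingers at (324,255). The notch mid is at -49.5°, so about 34° of clockwise travel. Lowering around the peg.

arm_command:
  rows:
    - [0,0,0,20,0]
    - [0,0,0,45,0]
    - [0,0,0,62,0]
    - [0,0,0,69,0]
    - [0,0,0,69,0]
    - [0,0,0,69,0]

```text
clock: 13.42
position: [511.4, 33.4, 85.4]
eef_rot: [0.375, 0.927, 0.0, 0.001]
force: [-0.1, 0.1, -1.1]
finger_gap: 45.6
```

```bash
cat > plan.py <<'E'
from h import *
import sys
# rows for wheel progress betas (deg), lead mm = contact offset of TCP ahead of peg
C=np.array([571.6,-26.8]);a0=135.8;rr=85.9
def target(beta,lead):
    a=np.radians(a0-beta);t=np.array([np.sin(a),-np.cos(a)])
    return C+rr*np.array([np.cos(a),np.sin(a)])+lead*t, a0-beta-90
def rows(bs,lead):
    s=read_state();r=R.from_quat(s['eef_rot']).as_matrix();ya=np.degrees(np.arctan2(r[1,1],r[0,1]))
    print('t',s['clock'],'pos',s['position'].round(2),'yaw',ya.round(2),'F',s['force'].round(2),'gap',round(s['finger_gap'],1))
    for b in bs:
        p,y=target(b,lead);d=r.T@np.r_[p-s['position'][:2],0];print(b,[0,*d[:2].round(1),0,round(-np.radians(y-ya),3)])
E
python3 -c "
from plan import *
rows([0],0)
rows([0,1,2,4,6,8,10,12,14,16],14.8)"
```

```text
t 13.425 pos [511.42  33.36  85.39] yaw 45.94 F [-0.1   0.08 -1.08] gap 45.6
0 [0, np.float64(0.8), np.float64(-1.2), 0, np.float64(0.002)]
t 13.425 pos [511.42  33.36  85.39] yaw 45.94 F [-0.1   0.08 -1.08] gap 45.6
0 [0, np.float64(0.8), np.float64(13.6), 0, np.float64(0.002)]
1 [0, np.float64(0.5), np.float64(15.1), 0, np.float64(0.02)]
2 [0, np.float64(0.2), np.float64(16.6), 0, np.float64(0.037)]
4 [0, np.float64(-0.5), np.float64(19.6), 0, np.float64(0.072)]
6 [0, np.float64(-1.3), np.float64(22.5), 0, np.float64(0.107)]
8 [0, np.float64(-2.1), np.float64(25.4), 0, np.float64(0.142)]
10 [0, np.float64(-3.1), np.float64(28.3), 0, np.float64(0.177)]
12 [0, np.float64(-4.2), np.float64(31.2), 0, np.float64(0.212)]
14 [0, np.float64(-5.4), np.float64(34.0), 0, np.float64(0.247)]
16 [0, np.float64(-6.7), np.float64(36.7), 0, np.float64(0.282)]
```

arm_command:
  rows:
    - [0,0.8,5,0,0]
    - [0,0.8,9,0,0]
    - [0,0.8,11.5,0,0]
    - [0,0.8,13.5,0,0]
    - [0,0.5,15,0,0.02]
    - [0,0.2,16.6,0,0.037]
    - [0,-0.1,18,0,0.055]
    - [0,-0.5,19.6,0,0.072]

```text
clock: 14.42
position: [524.3, 46.9, 84.3]
eef_rot: [0.409, 0.913, -0.0, -0.0]
force: [-1.2, -1.3, 0.4]
finger_gap: 45.5
```

Run:
```python
from plan import *
rows([5,6,7,8,9,10,12,14,16,18,20],14.8)
im,d,s=cap('wrist','w10')
im,d,s=cap('scene','s10')
cv2.imwrite('pics/s10c.png',cv2.resize(cv2.cvtColor(im[190:290,280:390],cv2.COLOR_RGB2BGR),(660,600),interpolation=cv2.INTER_CUBIC))
```

```text
t 14.425 pos [524.27  46.94  84.35] yaw 41.76 F [-1.23 -1.33  0.42] gap 45.5
5 [0, np.float64(-0.9), np.float64(2.4), 0, np.float64(0.017)]
6 [0, np.float64(-1.2), np.float64(3.9), 0, np.float64(0.034)]
7 [0, np.float64(-1.5), np.float64(5.4), 0, np.float64(0.052)]
8 [0, np.float64(-1.9), np.float64(6.9), 0, np.float64(0.069)]
9 [0, np.float64(-2.2), np.float64(8.4), 0, np.float64(0.087)]
10 [0, np.float64(-2.6), np.float64(9.8), 0, np.float64(0.104)]
12 [0, np.float64(-3.5), np.float64(12.7), 0, np.float64(0.139)]
14 [0, np.float64(-4.5), np.float64(15.6), 0, np.float64(0.174)]
16 [0, np.float64(-5.6), np.float64(18.5), 0, np.float64(0.209)]
18 [0, np.float64(-6.7), np.float64(21.3), 0, np.float64(0.244)]
20 [0, np.float64(-8.0), np.float64(24.0), 0, np.float64(0.279)]
```

View pics/s10c.png

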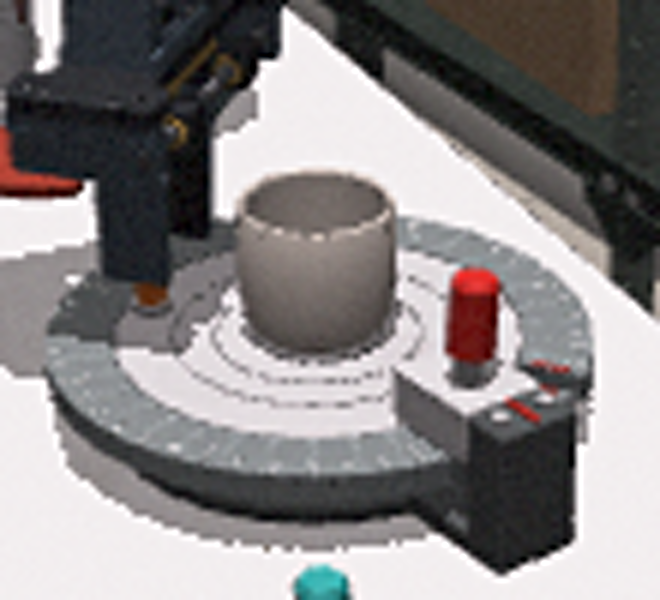

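View pics/w10.png

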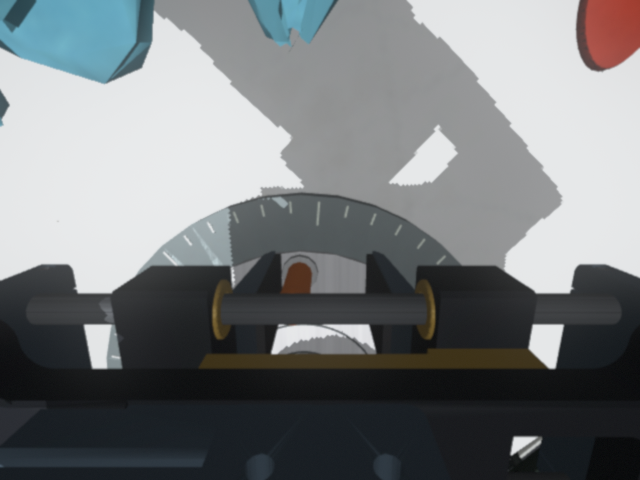

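The peg at (300,275) is against the left finger and the wheel turns at about 1.8 N. The pin is still raised. Continuing.

arm_command:
  rows:
    - [0,-0.9,2.4,0,0.017]
    - [0,-1.2,3.9,0,0.034]
    - [0,-1.5,5.4,0,0.052]
    - [0,-1.9,6.9,0,0.069]
    - [0,-2.2,8.4,0,0.087]
    - [0,-2.6,9.8,0,0.104]
    - [0,-3.5,12.7,0,0.139]
    - [0,-4.5,15.6,0,0.174]
    - [0,-5.6,18.5,0,0.209]
    - [0,-6.7,21.3,0,0.244]
    - [0,-8,24,0,0.279]

```text
clock: 15.9
position: [548.1, 57.3, 84.4]
eef_rot: [0.532, 0.847, 0.0, -0.0]
force: [-1.9, -0.1, -0.6]
finger_gap: 45.7
```

Run:
```python
from plan import *
rows([21,22,23,24,25,26,27,28,29,30,31,32],14.8)
im,d,s=cap('top','t11')
cv2.imwrite('pics/t11c.png',cv2.resize(cv2.cvtColor(im[140:290,270:440],cv2.COLOR_RGB2BGR),(680,600),interpolation=cv2.INTER_CUBIC))
```

```text
t 15.9 pos [548.09  57.28  84.44] yaw 25.71 F [-1.94 -0.14 -0.62] gap 45.7
21 [0, np.float64(-0.3), np.float64(0.9), 0, np.float64(0.016)]
22 [0, np.float64(-0.6), np.float64(2.4), 0, np.float64(0.033)]
23 [0, np.float64(-0.9), np.float64(3.8), 0, np.float64(0.051)]
24 [0, np.float64(-1.3), np.float64(5.3), 0, np.float64(0.068)]
25 [0, np.float64(-1.6), np.float64(6.8), 0, np.float64(0.086)]
26 [0, np.float64(-2.0), np.float64(8.3), 0, np.float64(0.103)]
27 [0, np.float64(-2.5), np.float64(9.7), 0, np.float64(0.121)]
28 [0, np.float64(-2.9), np.float64(11.2), 0, np.float64(0.138)]
29 [0, np.float64(-3.4), np.float64(12.6), 0, np.float64(0.155)]
30 [0, np.float64(-3.9), np.float64(14.1), 0, np.float64(0.173)]
31 [0, np.float64(-4.4), np.float64(15.5), 0, np.float64(0.19)]
32 [0, np.float64(-5.0), np.float64(16.9), 0, np.float64(0.208)]
```

View pics/t11c.png

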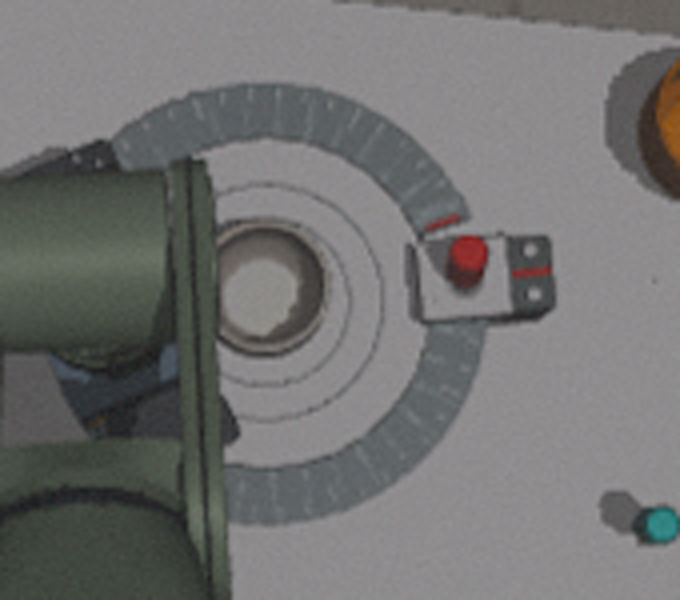

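The trailing stroke shows at top px (381,195). I'll compute the remaining travel.

Run:
```python
from h import *
K,T=Tof('top');p=ray(K,T,380.75,195.5,44);print(p,np.degrees(np.arctan2(p[1]+26.8,p[0]-571.6)))
```

```text
[ 620.88435174 -132.78430767   44.        ] -65.06083952314313
```

arm_command:
  rows:
    - [0,-0.3,0.9,0,0.016]
    - [0,-0.6,2.4,0,0.033]
    - [0,-0.9,3.8,0,0.051]
    - [0,-1.3,5.3,0,0.068]
    - [0,-1.6,6.8,0,0.086]
    - [0,-2,8.3,0,0.103]
    - [0,-2.5,9.7,0,0.121]
    - [0,-2.9,11.2,0,0.138]
    - [0,-3.4,12.6,0,0.155]

```text
clock: 17.08
position: [560.8, 59.7, 84.5]
eef_rot: [0.596, 0.803, 0.0, -0.0]
force: [-2.1, -0.3, -0.1]
finger_gap: 45.7
```

```bash
cat >> plan.py <<'E'
def pinz(tag):
    im,d,s=cap('scene',tag);hsv=cv2.cvtColor(im,cv2.COLOR_RGB2HSV)
    o=((hsv[...,0]<6)|(hsv[...,0]>172))&(hsv[...,1]>140);o[:225]=0;o[270:]=0;o[:,:345]=0;o[:,372:]=0
    c=max(comps(o,30),key=lambda a:a[0][4]);print('pin blob',c[0],c[1].round(1))
E
python3 -c "
from plan import *
rows([29.5,30,30.5,31,31.5,32,32.5,33,33.5,34],14.8);pinz('s12')
K,T=Tof('scene')
for z in(120,108):print(proj(K,T,[584.9,-142.4,z]))
"
```

```text
t 17.075 pos [560.77  59.65  84.47] yaw 16.9 F [-2.11 -0.33 -0.07] gap 45.7
29.5 [0, np.float64(-0.1), np.float64(0.9), 0, np.float64(0.01)]
30 [0, np.float64(-0.3), np.float64(1.7), 0, np.float64(0.019)]
30.5 [0, np.float64(-0.4), np.float64(2.4), 0, np.float64(0.028)]
31 [0, np.float64(-0.6), np.float64(3.2), 0, np.float64(0.037)]
31.5 [0, np.float64(-0.7), np.float64(3.9), 0, np.float64(0.045)]
32 [0, np.float64(-0.9), np.float64(4.7), 0, np.float64(0.054)]
32.5 [0, np.float64(-1.1), np.float64(5.4), 0, np.float64(0.063)]
33 [0, np.float64(-1.2), np.float64(6.1), 0, np.float64(0.071)]
33.5 [0, np.float64(-1.4), np.float64(6.9), 0, np.float64(0.08)]
34 [0, np.float64(-1.6), np.float64(7.6), 0, np.float64(0.089)]
pin blob [356 234   9  16 110] [359.6 241.6]
[357.63086829 236.16759335]
[357.5848619  240.15477703]
```

Pin top at row 234, still up. Continue slowly.

arm_command:
  rows:
    - [0,-0.1,0.9,0,0.01]
    - [0,-0.3,1.7,0,0.019]
    - [0,-0.4,2.4,0,0.028]
    - [0,-0.6,3.2,0,0.037]

```text
clock: 17.62
position: [564.1, 60.1, 84.5]
eef_rot: [0.61, 0.792, 0.0, 0.0]
force: [-0.1, -0.9, 0.2]
finger_gap: 45.8
```

```bash
python3 -c "
from plan import *
rows([31.3,31.6,32,32.4,32.8,33.2,33.6,34,34.4,34.8],14.8);pinz('s13')"
```

```text
t 17.625 pos [564.06  60.05  84.48] yaw 14.8 F [-0.09 -0.94  0.21] gap 45.8
31.3 [0, np.float64(-0.1), np.float64(0.4), 0, np.float64(0.005)]
31.6 [0, np.float64(-0.2), np.float64(0.8), 0, np.float64(0.01)]
32 [0, np.float64(-0.3), np.float64(1.4), 0, np.float64(0.017)]
32.4 [0, np.float64(-0.4), np.float64(2.0), 0, np.float64(0.024)]
32.8 [0, np.float64(-0.5), np.float64(2.6), 0, np.float64(0.031)]
33.2 [0, np.float64(-0.6), np.float64(3.2), 0, np.float64(0.038)]
33.6 [0, np.float64(-0.8), np.float64(3.8), 0, np.float64(0.045)]
34 [0, np.float64(-0.9), np.float64(4.4), 0, np.float64(0.052)]
34.4 [0, np.float64(-1.0), np.float64(5.0), 0, np.float64(0.059)]
34.8 [0, np.float64(-1.2), np.float64(5.6), 0, np.float64(0.066)]
pin blob [356 235   9  15 106] [359.6 241.9]
```

arm_command:
  rows:
    - [0,-0.1,0.4,0,0.005]
    - [0,-0.2,0.8,0,0.01]
    - [0,-0.3,1.4,0,0.017]

```text
clock: 18.05
position: [565.3, 60.1, 84.5]
eef_rot: [0.617, 0.787, 0.0, -0.0]
force: [-1.5, 0.8, 0.4]
finger_gap: 45.7
```

```bash
python3 -c "
from plan import *
rows([32.4,32.8,33.2,33.6],14.8);pinz('s14')"
```

```text
t 18.05 pos [565.33  60.08  84.46] yaw 13.83 F [-1.46  0.76  0.38] gap 45.7
32.4 [0, np.float64(-0.1), np.float64(0.8), 0, np.float64(0.008)]
32.8 [0, np.float64(-0.2), np.float64(1.4), 0, np.float64(0.015)]
33.2 [0, np.float64(-0.3), np.float64(2.0), 0, np.float64(0.022)]
33.6 [0, np.float64(-0.4), np.float64(2.6), 0, np.float64(0.029)]
pin blob [356 235   9  15 107] [359.7 242. ]
```

arm_command:
  rows:
    - [0,0,0.5,0,0.004]
    - [0,-0.1,1,0,0.01]

```text
clock: 18.35
position: [566.3, 60.2, 84.5]
eef_rot: [0.621, 0.784, 0.0, -0.0]
force: [-0.3, 0.6, -0.3]
finger_gap: 45.6
```

```bash
python3 -c "
from plan import *
rows([33,33.4,33.8],14.8);pinz('s15')"
```

```text
t 18.35 pos [566.34  60.2   84.46] yaw 13.27 F [-0.3   0.6  -0.31] gap 45.6
33 [0, np.float64(-0.1), np.float64(0.6), 0, np.float64(0.008)]
33.4 [0, np.float64(-0.2), np.float64(1.2), 0, np.float64(0.015)]
33.8 [0, np.float64(-0.3), np.float64(1.8), 0, np.float64(0.022)]
pin blob [355 235  10  15 109] [359.6 242. ]
```

arm_command:
  rows:
    - [0,-0.1,0.5,0,0.007]
    - [0,-0.2,1,0,0.012]

```text
clock: 18.65
position: [567.4, 60.3, 84.4]
eef_rot: [0.625, 0.78, 0.0, -0.0]
force: [-0.8, -0.3, 0.4]
finger_gap: 45.8
```

```bash
python3 -c "
from plan import *
rows([33.4,33.8],14.8);pinz('s16')"
```

```text
t 18.65 pos [567.38  60.27  84.45] yaw 12.58 F [-0.82 -0.28  0.44] gap 45.8
33.4 [0, np.float64(-0.0), np.float64(0.2), 0, np.float64(0.003)]
33.8 [0, np.float64(-0.2), np.float64(0.8), 0, np.float64(0.01)]
pin blob [356 235   9  15 108] [359.7 242. ]
```

arm_command:
  rows:
    - [0,-0.1,0.5,0,0.006]
    - [0,-0.2,1,0,0.012]

```text
clock: 18.95
position: [568.4, 60.2, 84.4]
eef_rot: [0.63, 0.777, 0.0, 0.0]
force: [0.3, -0.3, -0.5]
finger_gap: 45.4
```

```bash
python3 -c "
from plan import *
rows([34,34.4,34.8],14.8);pinz('s17')
im,d,s=cap('top','t17')
cv2.imwrite('pics/t17c.png',cv2.resize(cv2.cvtColor(im[140:290,270:440],cv2.COLOR_RGB2BGR),(680,600),interpolation=cv2.INTER_CUBIC))
"
```

```text
t 18.95 pos [568.43  60.23  84.43] yaw 11.9 F [ 0.34 -0.27 -0.52] gap 45.4
34 [0, np.float64(0.1), np.float64(0.1), 0, np.float64(0.002)]
34.4 [0, np.float64(-0.0), np.float64(0.7), 0, np.float64(0.009)]
34.8 [0, np.float64(-0.2), np.float64(1.3), 0, np.float64(0.016)]
pin blob [355 239   7  16 104] [358.  246.2]
```

View pics/t17c.png

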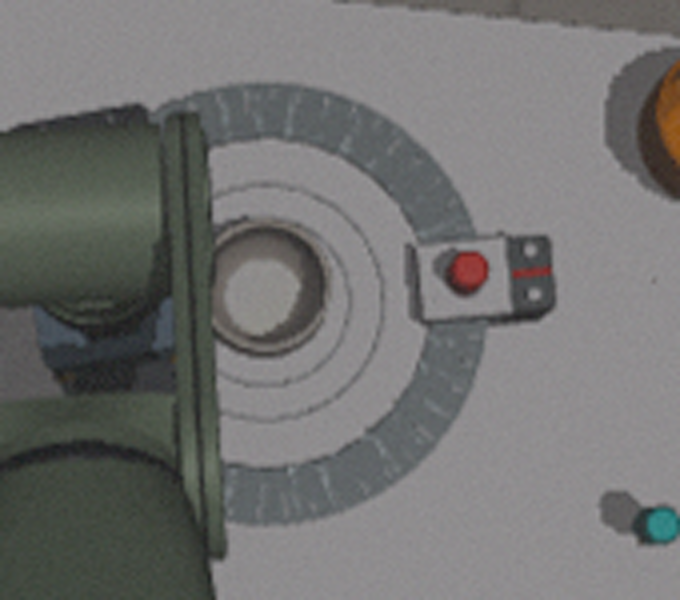

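The pin has dropped: the blob moved 4.2 px down, which matches 12 mm. Now a very gentle advance to feel the block.

arm_command:
  rows:
    - [0,0,0.5,0,0.006]
    - [0,-0.1,1,0,0.01]

```text
clock: 19.3
position: [569.4, 60.3, 84.5]
eef_rot: [0.634, 0.773, 0.0, 0.0]
force: [0.6, -0.4, 0.0]
finger_gap: 45.4
```

arm_command:
  rows:
    - [0,0,0.5,0,0.006]
    - [0,-0.1,1,0,0.01]

```text
clock: 19.55
position: [570.3, 60.4, 84.4]
eef_rot: [0.638, 0.77, -0.0, -0.0]
force: [-0.8, -0.6, 0.0]
finger_gap: 45.8
```

arm_command:
  rows:
    - [0,-0.1,0.5,0,0.006]
    - [0,-0.1,0.8,0,0.01]

```text
clock: 19.8
position: [571.1, 60.4, 84.4]
eef_rot: [0.642, 0.767, -0.0, -0.0]
force: [-0.1, -1.3, 0.1]
finger_gap: 45.8
```

arm_command:
  rows:
    - [0,-0.1,0.4,0,0.004]
    - [0,-0.1,0.8,0,0.008]

```text
clock: 20.05
position: [572.0, 60.5, 84.4]
eef_rot: [0.645, 0.764, -0.0, -0.0]
force: [-1.4, -1.1, -0.3]
finger_gap: 45.7
```

```bash
python3 -c "
from plan import *
rows([35.5,36],14.8);pinz('s18')"
```

```text
t 20.05 pos [571.99  60.46  84.43] yaw 9.72 F [-1.44 -1.11 -0.3 ] gap 45.7
35.5 [0, np.float64(0.1), np.float64(-1.2), 0, np.float64(-0.01)]
36 [0, np.float64(-0.0), np.float64(-0.4), 0, np.float64(-0.001)]
pin blob [355 238   8  16 108] [358.4 245.7]
```

arm_command:
  rows:
    - [0,0,0.4,0,0.003]
    - [0,-0.1,0.7,0,0.006]

```text
clock: 20.35
position: [572.6, 60.6, 84.4]
eef_rot: [0.647, 0.763, -0.0, -0.0]
force: [-1.7, -0.8, 1.1]
finger_gap: 45.5
```

arm_command:
  rows:
    - [0,0,0.4,0,0.003]
    - [0,-0.1,0.7,0,0.006]

```text
clock: 20.6
position: [572.9, 60.5, 84.3]
eef_rot: [0.649, 0.761, -0.0, -0.0]
force: [-2.6, -1.2, 1.3]
finger_gap: 45.6
```

arm_command:
  rows:
    - [0,0,0.3,0,0.003]
    - [0,0,0.6,0,0.005]

```text
clock: 20.85
position: [573.2, 60.4, 84.3]
eef_rot: [0.651, 0.759, -0.001, -0.001]
force: [-4.1, -2.0, 2.4]
finger_gap: 45.6
```

The push is rising (about 4.6 N) and the arm is lagging, so the wheel is blocked. Easing off and withdrawing.

arm_command:
  rows:
    - [0,0,-3,0,0]
    - [0,0,-8,0,0]
    - [0,0,-13,0,0]
    - [0,0,-14,0,0]
    - [0,0,-14,-10,0]
    - [0,0,-14,-40,0]
    - [0,0,-14,-80,0]
    - [0,0,-14,-120,0]
    - [0,0,-14,-120,0]

```text
clock: 21.98
position: [562.5, 58.8, 208.8]
eef_rot: [0.651, 0.759, 0.003, 0.003]
force: [0.0, 0.0, -0.8]
finger_gap: 45.5
```

```bash
python3 -c "
from plan import *
s=read_state();print(s['clock'],s['position'],s['force'],s['eef_rot']);pinz('s20')
im,d,s=load('s20');cv2.imwrite('pics/s20c.png',cv2.resize(cv2.cvtColor(im[190:290,280:390],cv2.COLOR_RGB2BGR),(660,600),interpolation=cv2.INTER_CUBIC))
"
```

```text
21.975 [562.5003505   58.77789936 208.76160922] [ 0.01146425  0.01396337 -0.81927989] [0.6509951  0.75906835 0.0032922  0.00312645]
pin blob [355 238   8  16 107] [358.5 245.9]
```

View pics/s20c.png

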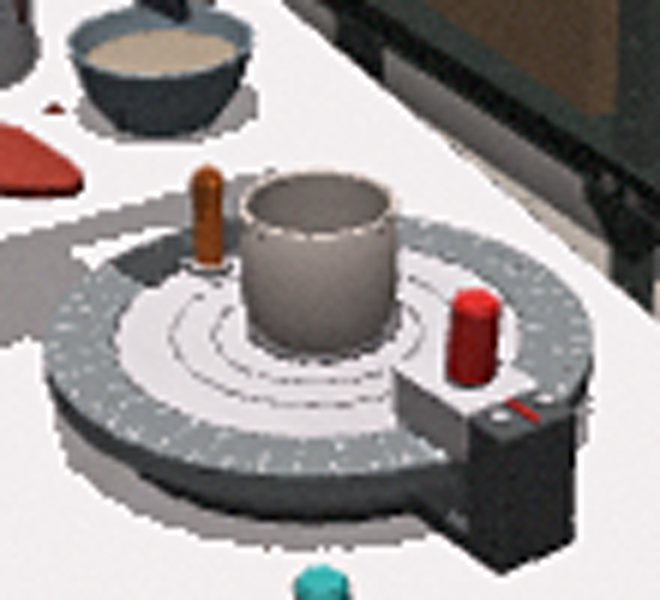

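The head sits flush on the block. The arm is clear. I'll retreat a little further and make one last overhead check.

arm_command:
  rows:
    - [0,30,-30,-10,0]
    - [0,60,-60,-10,0]
    - [0,80,-80,-10,0]
    - [0,80,-80,-10,0]
    - [0,80,-80,-10,0]

```text
clock: 22.65
position: [469.4, 125.1, 214.0]
eef_rot: [0.651, 0.759, -0.0, 0.0]
force: [0.6, -0.8, 0.6]
finger_gap: 45.7
```

Run:
```python
from h import *
im,d,s=cap('top','t21');K,T=Tof('top')
cv2.imwrite('pics/t21c.png',cv2.resize(cv2.cvtColor(im[130:330,140:520],cv2.COLOR_RGB2BGR),(798,420),interpolation=cv2.INTER_CUBIC))
im2,d2,s=cap('scene','s21');Ks,Ts=Tof('scene')
for I,D,k,t,box in((im,d,K,T,(195,225,375,395)),(im2,d2,Ks,Ts,(225,270,345,372))):
    hsv=cv2.cvtColor(I,cv2.COLOR_RGB2HSV);o=((hsv[...,0]<6)|(hsv[...,0]>172))&(hsv[...,1]>140)&(D>0)
    m=np.zeros_like(o);m[box[0]:box[1],box[2]:box[3]]=1;v,u=np.where(o&m);P=dep(k,t,u,v,D[v,u]);print(len(v),np.percentile(P,[50,90],axis=0).round(1))
print(read_state()['clock'],read_state()['position'])
```

```text
59 [[ 587.8 -141.5  110.3]
 [ 594.4 -134.9  114.3]]
115 [[ 584.  -149.9   93.5]
 [ 592.  -143.   108.7]]
22.75 [469.66559661 124.89526096 214.05913055]
```

View pics/t21c.png

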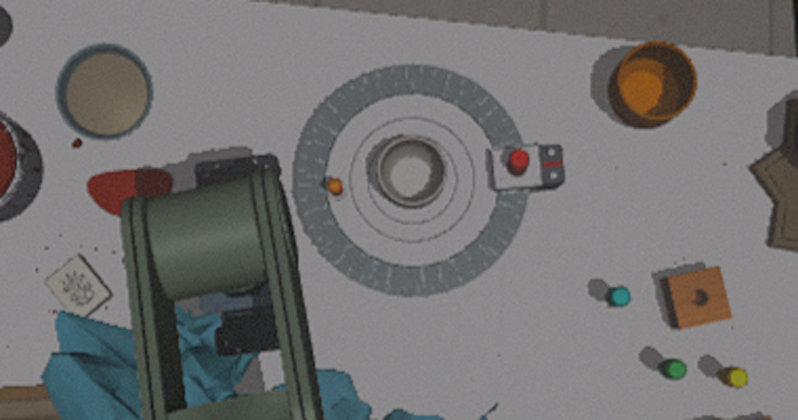

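The pin's top is at 110 mm, which is fully home (72 + 38). The pot is centred, the ware hasn't moved and the robot is clear. Handing in.

```bash
python3 -c "
from rig import *
print(close_job())"
```

```text
the job is handed in; nothing more can be done
None
```

The wheel is locked: the red pin is fully home in the notch. I handed the job in at about 22.8 s, and no verdict is reported.

- **Pin:** I lifted the red-headed pin out of its block and stood it in the guide hole. I let it go with the foot on the rim and confirmed it was upright and raised before touching the wheel.
- **Push:** I pushed the peg clockwise about 34° at about 2 N until the pin dropped. I then crept on about 5 mm until the push rose to 4.6 N with the wheel blocked, stopped at once and withdrew.

**Last checks:**
- The pin's top is at about 110 mm, as expected when home. It stayed there after the push was eased.
- The white pot stands in the middle of the wheel, and the other ware and look-alike pins look unmoved from above.
- The robot is clear of everything.

No check failed. The wrist camera and the arm's position readings disagreed by 1–2 mm, so I lined the pin up by comparing hole and foot in the same picture. I did not push back the other way to test the lock.

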